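# Set the funnel in the glaze jar and hold the sieve over it

### The job

Get ready to strain glaze: set the funnel down into the neck of the glaze jar so that it sits fully home and upright, and let go of it without dropping it. Then take the small sieve by its handle, carry it over the row of drying ware and hold it level over the funnel, its mesh centred within the funnel's mouth and one to two centimetres above the rim, touching nothing. Finish while still holding it still there; leave the clay ware standing where it is and do not shove or tip the jar.

Things in the scene. Friction and masses are not known exactly. Their poses are not given: they have to be found in the camera images.
- funnel_center (a point): Loose steel funnel, 90 g, 78 mm tall, spout down in a wooden stand. Spout 20 mm across at its tip, tapering to 26 mm at 42 mm up; flat cone to 64 mm at 56 mm up; then a straight band, 64 mm outside, 58 mm inside, to the rim: grip this across its diameter, from above. Point: on the axis, half-way up (39 mm above the tip, 28 mm below the band's middle). z up; round, any yaw.
- funnel_rim (a point): Centre of the funnel's top rim (its mouth), 78 mm above its spout tip, z up. With the funnel home in the jar it is about 32 mm above the jar's mouth.
- funnel_tip (a point): Centre of the lower end of the funnel's spout, z up. With the funnel home it lies about 46 mm below the jar's mouth.
- stand: Round wooden stand, fixed, on the robot's left: a tube 58 mm tall, 52 mm across, 40 mm inside, on a 72 mm foot; the funnel's cone rests on its top, the spout hangs inside (lift 50 mm to clear). Origin: centre of its underside.
- jar_mouth (a point): Centre of the open mouth of the buff stoneware glaze jar, loose, 0.9 kg, on the robot's right: body 94 mm across, 135 mm tall; neck 41 mm outside, 31 mm inside, so the spout enters with room and the funnel's cone comes to rest on the neck's rim. The point is in the plane of the rim, 135 mm above the table; z up.
- sieve_grip (a point): Small loose steel sieve, 110 g, standing level on the table: drum 46 mm across, 40 mm tall, open above, mesh (38 mm) at the bottom. Wooden handle: a level bar 16 mm wide, 13 mm tall, from 22 to 107 mm from the drum's axis. Point: where to grip, inside the handle, 65 mm from the drum's axis, 32 mm above the sieve's underside. x along the handle away from the drum, y across it, z up.
- sieve_mesh (a point): Centre of the underside of the sieve's drum (the mesh): 65 mm back along x from the grip point and 32 mm below it; axes as sieve_grip.
- mug: Leather-hard grey clay mug with one handle, 72 mm across, 85 mm tall, loose, one of three pieces in a row between the funnel and sieve on the robot's left and the jar on its right; must stay standing where it is. Origin: centre of its underside, z up.
- vase: Leather-hard grey clay vase, 76 mm across, 140 mm tall, the tallest, loose, one of three pieces in a row between the funnel and sieve on the robot's left and the jar on its right; must stay standing where it is. Origin: centre of its underside, z up.
- tumbler: Leather-hard grey clay tumbler, 74 mm across, 100 mm tall, loose, one of three pieces in a row between the funnel and sieve on the robot's left and the jar on its right; must stay standing where it is. Origin: centre of its underside, z up.
Not all that is in view belongs to the job. Leave any green look-alike of the part that bears funnel_center alone.

How it is judged:
On the way:
1. the funnel sits home and upright in the jar's neck, let go (horizontal distance between funnel_tip and jar_mouth below 0.008 m and z of funnel_tip in the frame of jar_mouth below -0.038 m and angle between funnel_rim's own z axis and vertical below 0.15 rad and linear speed of funnel below 0.03 m/s and contact force between the fingers and funnel below 0.1 N), for 0.3 s.
At the end, for the whole second after the job is handed in: Funnel home in the jar (tip 38 mm or more below the mouth, 8 mm off axis at most, tilt < 0.15 rad), released. Sieve held still by the fingers, tilt < 0.18 rad, mesh centre within 10 mm of the funnel's axis and 3 to 30 mm above its rim, touching nothing else. Jar and ware upright (all of step 1 and horizontal distance between sieve_mesh and funnel_rim below 0.01 m and z of sieve_mesh in the frame of funnel_rim between 0.003 and 0.03 m and angle between sieve_mesh's own z axis and vertical below 0.18 rad and linear speed of sieve below 0.03 m/s and contact force between the fingers and sieve above 1 N and contact force between sieve and funnel below 0.05 N and contact force between sieve and jar below 0.05 N and contact force between sieve and mug below 0.05 N and contact force between sieve and vase below 0.05 N and contact force between sieve and tumbler below 0.05 N and contact force between the arm and funnel below 0.1 N and angle between jar_mouth's own z axis and vertical below 0.1 rad and angle between each of mug, vase, tumbler's own z axis and vertical below 0.2 rad); the arm keeps its last pose, push and grip.
It fails at once if drying ware is moved more than 20 mm or tipped (distance of any of mug, vase, tumbler from where it was at the start of the episode above 0.02 m or angle between any of mug, vase, tumbler's own z axis and vertical above 0.3 rad).
It fails at once if the jar is shoved more than 30 mm or tipped (distance of jar_mouth from where it was at the start of the episode above 0.03 m or angle between jar_mouth's own z axis and vertical above 0.2 rad).
It fails at once if the funnel is dropped (falls freely by some 30 mm or more) (linear speed of funnel above 0.75 m/s and contact force between the fingers and funnel below 0.02 N).
It also fails if it takes over 67 s, if anything falls off the work surface, if the arm or the gripper's body presses on something with over 40 N, if the wrist force passes 120 N, or if a joint passes its speed limit or range.

### The arm

A 6-joint arm with a two-finger parallel gripper is mounted at the origin on the work surface. World frame = base frame: x ahead of the robot, y to its left, z up, the work surface at z = 0. Lengths are in m, angles in rad, forces in N, time in s.
With the tool pointing down it reaches from about 0.3 to 0.75 m from the base axis. Payload 8.5 kg.
Tool frame: the origin (TCP) lies on the mounting face of the last link; the fingertips stand bot.nose_length ahead of it and the grasp point (between the pads) lies 147 mm ahead of it (bot.nose_length is the distance from the TCP to the fingertips, in m); z points along the fingers, y is the line along which they close (so a half turn about z gives the same grasp; the last joint's range is limited). The gripper opens to 88 mm and grips with 3 to 60 N. Pads are 18 mm wide; open, the fingers measure 123 mm over their backs; the gripper's body (75 mm by 187 mm) begins 45 mm behind the grasp point.
Start: joints at [-1.478, 0.381, 1.297, -0, 1.464, -0.215], TCP at [0.167, -0.524, 0.405] pointing down, gripper open.
Joint ranges: [-3.11, 3.11], [-0.89, 2.33], [0.22, 2.48], [-1.42, 4.56], [0.17, 2.85], [-2.88, 2.88]. Speed limits (rad/s): [2.39, 2.39, 3.14, 3.14, 3.14, 3.14].

### API

Orientations are given as a 3x3 rotation matrix whose columns are the frame's x, y, z axes.
In Python, from plant import bot, imaging gives the robot as it stands.
- The arm moves only by the tool servo_tool, never from a script. Its argument "series" is a list of rows, each a list of 7 numbers: the turn, a rotation vector about the tool's x, y, z in rad, then the shift along the tool's x, y, z in mm, then the opening, from 0 (shut) to 1 (fully open). A call has 1 to 8 rows; each row shifts and turns the commanded pose from where the row before left it, along the tool's axes as they then stand; what a row does not reach is not made up. A row lasts 1/12 s, in which the tool goes at most 41.7 mm and 7.16 degrees, less where a joint would pass 70% of its speed; a pose out of reach is approached as far as the arm can. A call is refused whole if a number of a shift passes 41.7 or a number of a turn 0.125, either way. A call with a gripper value outside its range is refused whole. The fingers move at their own pace and stop on an object; the grip force is fixed at half the most. Time passes only in rows, so rows that do not move let the fingers close. It gives the time, the measured TCP pose, the force, the opening and the grip force at its end, in the units of the state.
- bot.sense(): the state, without advancing time (a new reading comes with each control period).
- imaging.capture(name): name is "side" or "top"; returns the picture (384x512x3 uint8, red, green, blue); there is no depth.
- imaging.camera_model(name): a dict with "fovy" (degrees; the focal length in pixels is half the picture's height over the tangent of half this angle, whatever the lens; pixels are square), "cx", "cy" (the principal point, pixels), "T" (4x4, takes a point from camera to world coordinates). Camera axes: x right, y down, z forward; pixel columns grow to the right and rows downward; lengths in m; the calibration is good to about 2 mm. A picture is of the moment at which its call begins. camera_model takes no time and is no camera call.
- bot.hand_in(): hands the job in; it is judged then, once.
The state is a dict: "time_s": time; "q": joint angles; "joint_vel": joint speeds; "joint_torque": joint torques, N m; "position": TCP position; "orientation": TCP orientation; "contact_force": force on the tool from outside, world axes, zero at the start; "moment": the same for the moment, N m; "finger_gap": opening from 0.0 (shut) to 1.0 (fully open); "finger_force": force on a finger pad.
Only numpy, scipy, OpenCV 4.12 (cv2) and the standard library are available. Lean on these libraries where they do the work, as an engineer would, in place of code of your own. Each camera call takes 0.05 s, during which the arm holds its last target. There are 200 camera calls.

## Working session

There is one attempt and no reset: what is moved stays moved. The work goes in short steps, Python scripts to look and compute and a tool call to move; the robot and the scene stay as the last step left them, time stands still between calls to the robot, and variables do not carry over. Pictures are saved under pics/ and viewed, at most 10 in all, crops included, and the job is handed in when it is done.

Besides the shell and the picture viewer there is one more tool, called after "Call:" as name([rows], argument=value, ...), one row to a line, values as JSON. servo_tool: Moves the arm, as the interface text tells. Its arguments: {"type":"object","properties":{"series":{"type":"array","items":{"type":"array","items":{"type":"number"}}}},"required":["series"]}

```bash
mkdir -p pics; python3 - <<'E'
from plant import bot, imaging
import cv2, numpy as np
s=bot.sense(); print(s['time_s'],s['position'],np.round(s['orientation'],3).tolist(),s['finger_gap'],bot.nose_length)
for n in('top','side'):
    cv2.imwrite(f'pics/{n}0.png',cv2.cvtColor(imaging.capture(n),cv2.COLOR_RGB2BGR))
    m=imaging.camera_model(n); print(n,m['fovy'],m['cx'],m['cy'],np.round(m['T'],3).tolist(),m.keys())
E
```

```text
0.0 [ 0.16660838 -0.52411421  0.40414719] [[0.953, 0.303, -0.0], [0.303, -0.953, 0.001], [0.0, -0.001, -1.0]] 0.9949506649458452 0.166
top 53.74261741218602 255.208919567427 190.77693771873794 [[0.023, -0.982, 0.19, 0.382], [-1.0, -0.025, -0.008, 0.073], [0.013, -0.189, -0.982, 0.965], [0.0, 0.0, 0.0, 1.0]] dict_keys(['fovy', 'cx', 'cy', 'T'])
side 46.18034217111379 255.1903370497936 194.93243014404698 [[-0.853, -0.382, 0.356, 0.211], [-0.522, 0.623, -0.583, 0.639], [0.001, -0.683, -0.73, 0.846], [0.0, 0.0, 0.0, 1.0]] dict_keys(['fovy', 'cx', 'cy', 'T'])
```

View pics/top0.png

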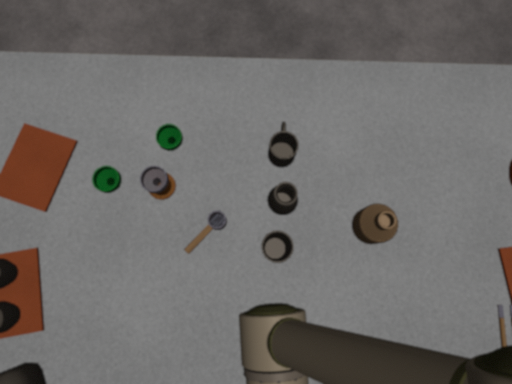

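View pics/side0.png

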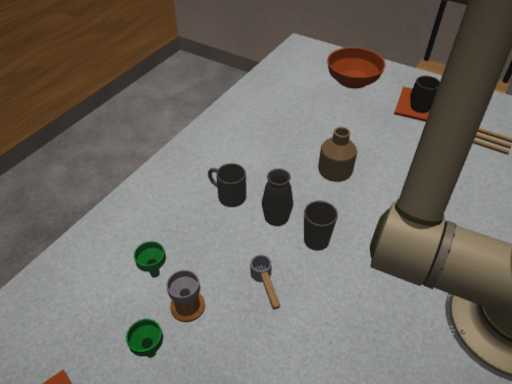

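Top: funnel rim ~(155,180) with stand just below right; sieve drum (217,220), handle end (188,250); ware at x~280; jar neck (385,220). Side: funnel rim (184,286), jar neck (342,134), sieve drum (261,267). Zooming for precise pixels.

```bash
python3 - <<'E'
import cv2, numpy as np
def crop(n,x,y,w,h,k):
    im=cv2.imread(f'pics/{n}0.png')[y:y+h,x:x+w]
    im=cv2.convertScaleAbs(im,alpha=1.5)
    im=cv2.resize(im,None,fx=k,fy=k,interpolation=cv2.INTER_CUBIC)
    for i in range(0,w,10):
        cv2.line(im,(i*k,0),(i*k,5),(0,0,255),1); 
        if i%20==0: cv2.putText(im,str(x+i),(i*k,14),0,.33,(0,0,255),1)
    for i in range(0,h,10):
        cv2.line(im,(0,i*k),(5,i*k),(0,0,255),1)
        if i%20==0: cv2.putText(im,str(y+i),(6,i*k+4),0,.33,(0,0,255),1)
    return im
a=np.hstack([crop('top',130,160,100,100,4),crop('top',340,190,100,100,4)])
b=np.hstack([crop('side',140,240,150,75,4)[:, :600],np.zeros((300,200,3),np.uint8)])
j=crop('side',310,115,50,75,4); b[:,600:]=j
cv2.imwrite('pics/m.png',np.vstack([a,b])[:600])
cv2.imwrite('pics/m2.png',np.vstack([a,b])[:,:][0:700])
E
python3 - <<'E'
import cv2
im=cv2.imread('pics/m2.png'); print(im.shape); cv2.imwrite('pics/m3.png',cv2.resize(im,(800,600)) if 0 else im[80:680])
E
```

```text
(700, 800, 3)
```

View pics/m.png

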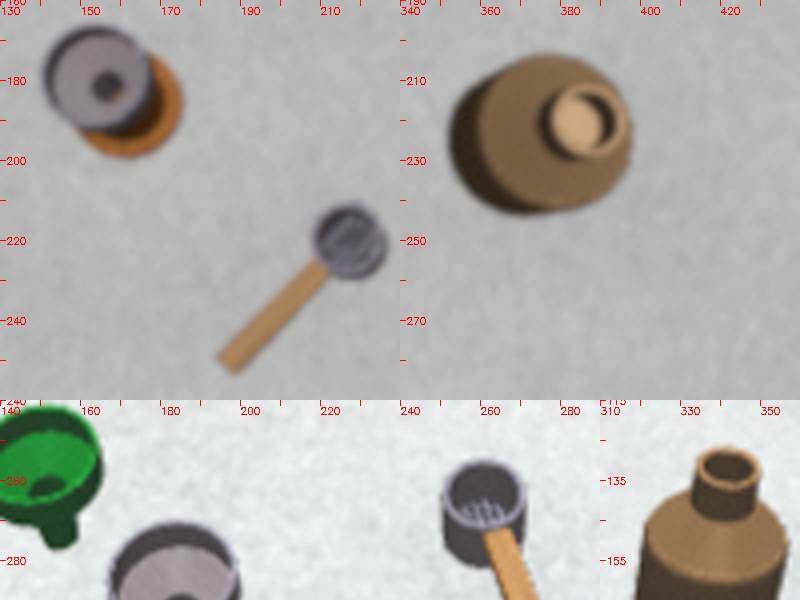

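View pics/m3.png

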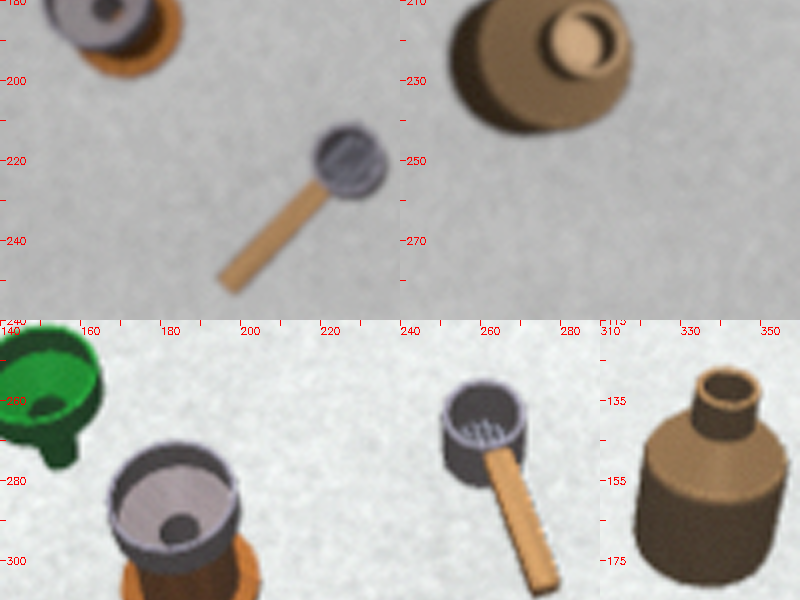

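```bash
cat > h.py <<'E'
import numpy as np
from plant import bot, imaging
def ray(n,p):
    m=imaging.camera_model(n); f=192/np.tan(np.radians(m['fovy']/2)); T=m['T']
    return T[:3,3], T[:3,:3]@np.array([(p[0]-m['cx'])/f,(p[1]-m['cy'])/f,1])
def at(n,p,z):
    c,d=ray(n,p); return c+d*(z-c[2])/d[2]
def tri(p,q):
    A=[];b=[]
    for n,x in(('top',p),('side',q)):
        c,d=ray(n,x); d/=np.linalg.norm(d); P=np.eye(3)-np.outer(d,d); A.append(P); b.append(P@c)
    return np.linalg.lstsq(np.vstack(A),np.hstack(b),rcond=None)[0]
E
python3 - <<'E'
from h import *
np.set_printoptions(precision=4,suppress=True)
for k,p,q,z in [('funnel rim',(154,178.9),(183.2,283.6),.0888),('jar',(387,219.85),(341.75,132),.135),('sieve',(217,219.7),(260.6,263.1),.04),('hend',(186.9,250.1),(275.9,306.1),.0385)]:
    print(k,at('top',p,z),at('side',q,z),tri(p,q))
for k,p,z in [('mug',(284,148),.085),('vase',(284.5,193),.14),('tumbler',(277,244.5),.1)]: print(k,at('top',p,z))
for k,p,z in [('mug',(231,174),.085),('vase',(279,177),.14),('tumbler',(320,212),.1)]: print(k,at('side',p,z))
E
```

```text
funnel rim [0.5733 0.3049 0.0888] [0.5761 0.3092 0.0888] [0.5762 0.3069 0.0845]
jar [ 0.4841 -0.227   0.135 ] [ 0.4859 -0.2236  0.135 ] [ 0.4857 -0.2277  0.132 ]
sieve [0.4858 0.1567 0.04  ] [0.4893 0.1606 0.04  ] [0.4884 0.1578 0.0361]
hend [0.4107 0.2262 0.0385] [0.4108 0.2319 0.0385] [0.4118 0.2278 0.0308]
mug [ 0.6589 -0.002   0.085 ]
vase [0.5377 0.0006 0.14  ]
tumbler [0.4261 0.0131 0.1   ]
mug [0.668  0.0032 0.085 ]
vase [0.5384 0.0012 0.14  ]
tumbler [0.4268 0.0132 0.1   ]
```

Call:
servo_tool([
  [0,0,-0.125,0,0,0,1],
  [0,0,-0.125,0,0,0,1],
  [0,0,-0.125,0,0,0,1],
  [0,0,-0.125,0,0,0,1],
  [0,0,-0.125,0,0,0,1],
  [0,0,-0.125,0,0,0,1],
  [0,0,-0.125,0,0,0,1],
  [0,0,-0.125,0,0,0,1],
])

```text
time_s: 0.77
position: [0.1666, -0.5241, 0.4044]
orientation: [[0.254, 0.967, -0.0], [0.967, -0.254, 0.001], [0.001, -0.0, -1.0]]
contact_force: [0.3, 0.0, 0.4]
finger_gap: 0.999
finger_force: 0.0
```

Call:
servo_tool([
  [0,0,-0.125,0,0,0,1],
  [0,0,-0.125,0,0,0,1],
  [0,0,-0.125,0,0,0,1],
  [0,0,-0.125,0,0,0,1],
  [0,0,-0.125,0,0,0,1],
  [0,0,-0.125,0,0,0,1],
  [0,0,-0.125,0,0,0,1],
  [0,0,-0.09,0,0,0,1],
])

```text
time_s: 1.43
position: [0.1666, -0.5241, 0.4044]
orientation: [[-0.651, 0.759, -0.0], [0.759, 0.651, 0.001], [0.001, 0.001, -1.0]]
contact_force: [-0.4, -0.2, -0.2]
finger_gap: 0.997
finger_force: 0.0
```

```bash
cat >> h.py <<'E'
from scipy.spatial.transform import Rotation as Rn
def go(x,y,z,yaw=None):
    s=bot.sense(); R=s['orientation']; p=s['position']
    d=R.T@(np.array([x,y,z])-p)*1000
    a=np.degrees(np.arctan2(R[1,0],R[0,0])); yaw=a if yaw is None else yaw
    c,n=np.cos(np.radians(yaw)),np.sin(np.radians(yaw))
    w=Rn.from_matrix(R.T@np.array([[c,n,0],[n,-c,0],[0,0,-1]])).as_rotvec()
    print('t',round(s['time_s'],2),'p',p.round(4),'yaw',a.round(2),'gap',round(s['finger_gap'],3),'ff',np.round(s['finger_force'],1),'F',np.round(s['contact_force'],1))
    print('turn',w.round(4),'shift mm',d.round(1),'q',np.round(s['q'],2))
E
python3 -c "
from h import *
go(.575,.307,.404,137.4)"
```

```text
t 1.43 p [ 0.1666 -0.5241  0.4044] yaw 130.58 gap 0.997 ff 0.0 F [-0.4 -0.2 -0.2]
turn [ 0.0006 -0.0006 -0.119 ] shift mm [365.5 850.8   1.1] q [-1.48  0.38  1.3   0.    1.46 -2.19]
```

Call:
servo_tool([
  [0,0,-0.119,0,0,0,1],
  [0,0,0,11,37,0,1],
  [0,0,0,11,37,0,1],
  [0,0,0,11,37,0,1],
  [0,0,0,11,37,0,1],
  [0,0,0,11,37,0,1],
  [0,0,0,11,37,0,1],
  [0,0,0,11,37,0,1],
])

```text
time_s: 2.1
position: [0.2871, -0.2803, 0.4046]
orientation: [[-0.731, 0.682, -0.0], [0.682, 0.731, 0.0], [0.0, 0.0, -1.0]]
contact_force: [0.6, -1.0, 0.5]
finger_gap: 0.997
finger_force: 0.0
```

Call:
servo_tool([
  [0,0,0,11,37,0,1],
  [0,0,0,11,37,0,1],
  [0,0,0,11,37,0,1],
  [0,0,0,11,37,0,1],
  [0,0,0,11,37,0,1],
  [0,0,0,11,37,0,1],
  [0,0,0,11,37,0,1],
  [0,0,0,11,37,0,1],
])

```text
time_s: 2.77
position: [0.4244, -0.0035, 0.4047]
orientation: [[-0.732, 0.681, -0.0], [0.681, 0.732, -0.0], [0.0, -0.0, -1.0]]
contact_force: [1.5, -0.3, 0.9]
finger_gap: 1.0
finger_force: 0.0
```

Call:
servo_tool([
  [0,0,0,11,37,0,1],
  [0,0,0,11,37,0,1],
  [0,0,0,11,37,0,1],
  [0,0,0,11,37,0,1],
  [0,0,0,11,37,0,1],
  [0,0,0,11,37,0,1],
  [0,0,0,11,37,0,1],
  [0,0,0,11,37,0,1],
])

```text
time_s: 3.43
position: [0.5618, 0.2731, 0.4043]
orientation: [[-0.732, 0.681, -0.001], [0.681, 0.732, -0.0], [0.0, -0.001, -1.0]]
contact_force: [0.8, -0.6, -0.1]
finger_gap: 1.0
finger_force: 0.0
```

Call:
servo_tool([
  [0,0,0,8,30,0,1],
  [0,0,0,0,0,0,1],
  [0,0,0,0,0,0,1],
])

```text
time_s: 3.68
position: [0.5762, 0.2996, 0.4034]
orientation: [[-0.733, 0.68, -0.002], [0.68, 0.733, -0.001], [0.001, -0.002, -1.0]]
contact_force: [-0.1, -0.1, 0.4]
finger_gap: 0.998
finger_force: 0.0
```

```bash
python3 -c "
from h import *
go(.575,.307,.225,137.4)"
```

```text
t 3.68 p [0.5762 0.2996 0.4034] yaw 137.15 gap 0.998 ff 0.0 F [-0.1 -0.1  0.4]
turn [-0.0017 -0.0008 -0.0044] shift mm [  5.8   4.9 178.4] q [ 0.3   0.56  0.99 -0.    1.59 -0.53]
```

Call:
servo_tool([
  [0,0,0,3,2.5,20,1],
  [0,0,0,3,2.5,30,1],
  [0,0,0,0,0,30,1],
  [0,0,0,0,0,20,1],
  [0,0,0,0,0,0,1],
  [0,0,0,0,0,0,1],
])

```text
time_s: 4.18
position: [0.575, 0.3053, 0.3049]
orientation: [[-0.731, 0.682, -0.001], [0.682, 0.731, -0.001], [0.001, -0.001, -1.0]]
contact_force: [0.1, 0.9, -0.2]
finger_gap: 1.0
finger_force: 0.0
```

```bash
python3 - <<'E'
from h import *
import cv2
go(.575,.307,.225,137.4)
a=imaging.capture('top')[130:230,100:220]; b=imaging.capture('side')[200:320,110:250]
a=cv2.resize(a,(480,400),interpolation=cv2.INTER_CUBIC); b=cv2.resize(b,(320*140//120,320),interpolation=cv2.INTER_CUBIC)
im=np.zeros((400,800,3),np.uint8); im[:,:480]=a; im[:320,480:]=b[:,:320]
cv2.imwrite('pics/g1.png',cv2.convertScaleAbs(im[...,::-1],alpha=1.4))
E
```

```text
t 4.18 p [0.575  0.3053 0.3049] yaw 136.98 gap 1.0 ff 0.0 F [ 0.1  0.9 -0.2]
turn [-0.0013 -0.0006 -0.0073] shift mm [ 1.1  1.3 79.9] q [ 0.31  0.64  1.14 -0.    1.36 -0.51]
```

View pics/g1.png

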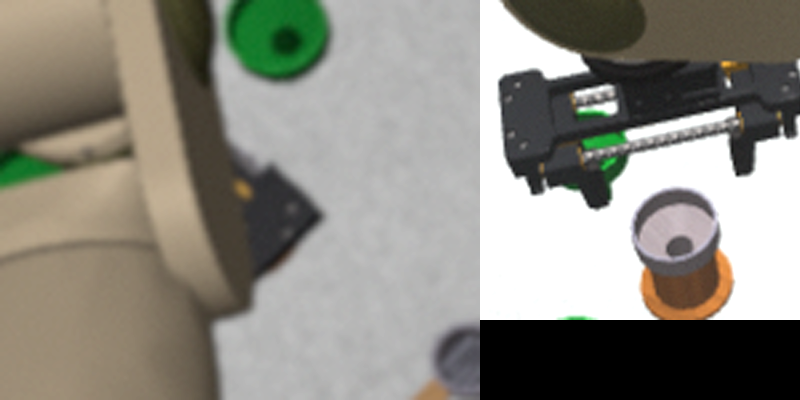

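The open fingers (crop 595,190 and 742,160) straddle the funnel (675,225). Descending and gripping.

Call:
servo_tool([
  [0,0,0,1,1,20,1],
  [0,0,0,0,0,20,1],
  [0,0,0,0,0,20,1],
  [0,0,0,0,0,12,1],
  [0,0,0,0,0,7,1],
  [0,0,0,0,0,0,1],
  [0,0,0,0,0,0,0.85],
  [0,0,0,0,0,0,0.8],
])

```text
time_s: 4.95
position: [0.5753, 0.3077, 0.2274]
orientation: [[-0.732, 0.682, 0.003], [0.682, 0.732, 0.001], [-0.001, 0.002, -1.0]]
contact_force: [-0.6, 1.1, -0.4]
finger_gap: 0.875
finger_force: 0.0
```

Call:
servo_tool([
  [0,0,0,0,0,0,0.77],
  [0,0,0,0,0,0,0.74],
  [0,0,0,0,0,0,0.7],
  [0,0,0,0,0,0,0.6],
  [0,0,0,0,0,0,0.5],
  [0,0,0,0,0,0,0.5],
])

```text
time_s: 5.45
position: [0.5757, 0.3083, 0.2274]
orientation: [[-0.732, 0.681, 0.005], [0.681, 0.732, 0.003], [-0.002, 0.005, -1.0]]
contact_force: [3.7, 3.6, 2.7]
finger_gap: 0.721
finger_force: 30.0
```

Call:
servo_tool([
  [0,0,0,0,0,-8,0.5],
  [0,0,0,0,0,-15,0.5],
  [0,0,0,0,0,-25,0.5],
  [0,0,0,0,0,-30,0.5],
  [0,0,0,0,0,-35,0.5],
  [0,0,0,0,0,-35,0.5],
  [0,0,0,0,0,-30,0.5],
  [0,0,0,0,0,-12,0.5],
])

```text
time_s: 6.12
position: [0.5743, 0.3074, 0.4215]
orientation: [[-0.732, 0.681, 0.007], [0.681, 0.732, 0.002], [-0.004, 0.006, -1.0]]
contact_force: [0.8, 1.2, -1.6]
finger_gap: 0.723
finger_force: 30.0
```

```bash
python3 - <<'E'
from h import *
import cv2
go(.485,-.2253,.42,137.4)
b=imaging.capture('side')[0:384,60:360]
cv2.imwrite('pics/g2.png',cv2.resize(b[...,::-1],None,fx=1.5,fy=1.5))
E
```

```text
t 6.12 p [0.5743 0.3074 0.4215] yaw 137.04 gap 0.723 ff 30.0 F [ 0.8  1.2 -1.6]
turn [ 0.0062  0.0036 -0.0062] shift mm [-2.977e+02 -4.507e+02 -2.000e-01] q [ 0.31  0.56  0.95 -0.    1.63 -0.51]
```

View pics/g2.png

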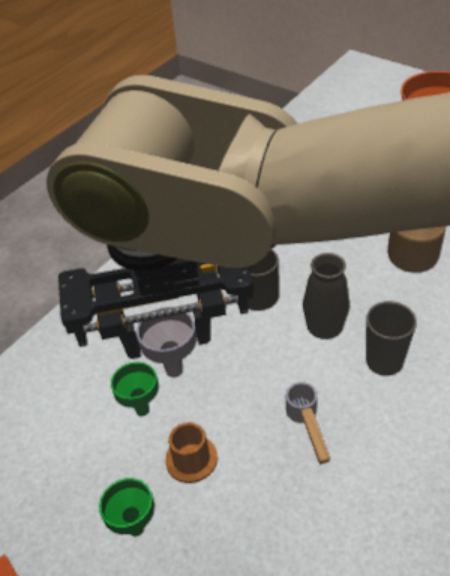

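Funnel held upright in the fingers (around 165,335), tip clear of the empty stand. Carrying it over.

Call:
servo_tool([
  [0,0,0,-6,-9,0,0.5],
  [0,0,0,-12,-18,0,0.5],
  [0,0,0,-17,-26,0,0.5],
  [0,0,0,-20,-30,0,0.5],
  [0,0,0,-20,-30,0,0.5],
  [0,0,0,-20,-30,0,0.5],
  [0,0,0,-20,-30,0,0.5],
  [0,0,0,-20,-30,0,0.5],
])

```text
time_s: 6.83
position: [0.5342, 0.065, 0.4141]
orientation: [[-0.732, 0.682, -0.004], [0.682, 0.732, 0.0], [0.003, -0.002, -1.0]]
contact_force: [0.8, 0.4, -1.1]
finger_gap: 0.724
finger_force: 30.0
```

Call:
servo_tool([
  [0,0,0,-20,-30,0,0.5],
  [0,0,0,-20,-30,0,0.5],
  [0,0,0,-20,-30,0,0.5],
  [0,0,0,-20,-30,0,0.5],
  [0,0,0,-20,-30,0,0.5],
  [0,0,0,-18,-28,0,0.5],
  [0,0,0,-16,-24,0,0.5],
  [0,0,0,-12,-18,0,0.5],
])

```text
time_s: 7.5
position: [0.4909, -0.1959, 0.414]
orientation: [[-0.73, 0.683, -0.003], [0.683, 0.73, 0.002], [0.003, -0.001, -1.0]]
contact_force: [-0.5, -0.7, -1.5]
finger_gap: 0.724
finger_force: 30.0
```

Call:
servo_tool([
  [0,0,0,-10,-15,0,0.5],
  [0,0,0,-6,-10,0,0.5],
  [0,0,0,0,-1,0,0.5],
  [0,0,0,0,0,0,0.5],
  [0,0,0,0,0,0,0.5],
])

```text
time_s: 7.92
position: [0.4863, -0.2225, 0.4154]
orientation: [[-0.732, 0.681, -0.001], [0.681, 0.732, 0.001], [0.001, 0.0, -1.0]]
contact_force: [-0.1, 0.7, -1.8]
finger_gap: 0.726
finger_force: 30.0
```

```bash
python3 - <<'E'
from h import *
import cv2
go(.485,-.2253,.36,137.4)
for n,x,y in(('side',260,40),('top',320,150)):
    cv2.imwrite(f'pics/j_{n}.png',imaging.capture(n)[...,::-1])
a=cv2.imread('pics/j_side.png')[40:190,260:410]; b=cv2.imread('pics/j_top.png')[140:290,310:460]
cv2.imwrite('pics/g3.png',cv2.resize(cv2.convertScaleAbs(np.hstack([a,b]),alpha=1.4),(800,400),interpolation=cv2.INTER_CUBIC))
E
```

```text
t 7.92 p [ 0.4863 -0.2225  0.4154] yaw 137.07 gap 0.726 ff 30.0 F [-0.1  0.7 -1.8]
turn [ 0.0001 -0.0011 -0.0057] shift mm [-1.  -2.9 55.4] q [-0.65  0.35  1.32  0.    1.48 -1.47]
```

View pics/g3.png

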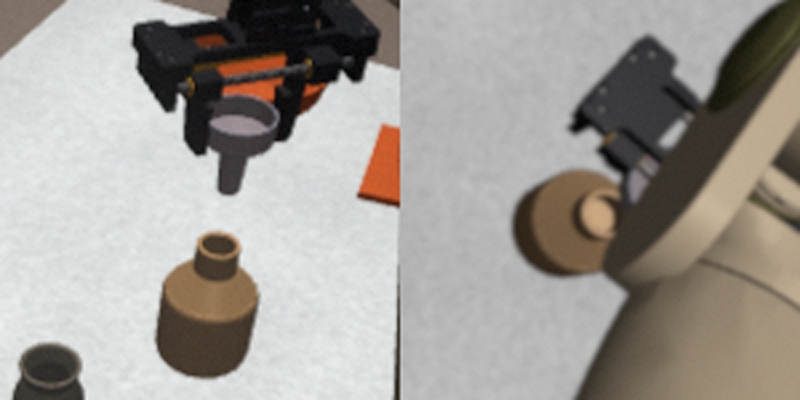

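```bash
python3 - <<'E'
from h import *
for v in (188,190,192): print(at('side',(260+(228+.5)/2.667-.5,40+v/2.667-.5),.1988).round(4))
# rim: left 207,right 279, top 94,bottom 139
print('rim',at('side',(260+243.5/2.667-.5,40+117/2.667-.5),.2768).round(4))
print('jar',at('side',(260+218.5/2.667-.5,40+248/2.667-.5),.135).round(4))
E
```

```text
[ 0.4882 -0.2268  0.1988]
[ 0.487  -0.2241  0.1988]
[ 0.4858 -0.2214  0.1988]
rim [ 0.4844 -0.2213  0.2768]
jar [ 0.4858 -0.2215  0.135 ]
```

Call:
servo_tool([
  [0,0,0,0,-1,12,0.5],
  [0,0,0,0,0,18,0.5],
  [0,0,0,0,0,15,0.5],
  [0,0,0,0,0,8,0.5],
  [0,0,0,0,0,5,0.5],
  [0,0,0,0,0,5,0.5],
  [0,0,0,0,0,5,0.5],
  [0,0,0,0,0,5,0.5],
])

```text
time_s: 8.68
position: [0.4858, -0.224, 0.3429]
orientation: [[-0.732, 0.681, 0.001], [0.681, 0.732, -0.001], [-0.001, 0.0, -1.0]]
contact_force: [0.1, -0.2, -1.5]
finger_gap: 0.723
finger_force: 30.0
```

```bash
python3 - <<'E'
from h import *
import cv2
go(.4855,-.2235,.3056,137.4)
cv2.imwrite('pics/g4.png',cv2.resize(cv2.convertScaleAbs(imaging.capture('side')[60:190,270:400][...,::-1],alpha=1.5),(520,520),interpolation=cv2.INTER_CUBIC))
E
```

```text
t 8.68 p [ 0.4858 -0.224   0.3429] yaw 137.05 gap 0.723 ff 30.0 F [ 0.1 -0.2 -1.5]
turn [ 0.0001  0.0011 -0.0061] shift mm [ 0.6  0.2 37.3] q [-0.65  0.41  1.44 -0.    1.29 -1.47]
```

View pics/g4.png

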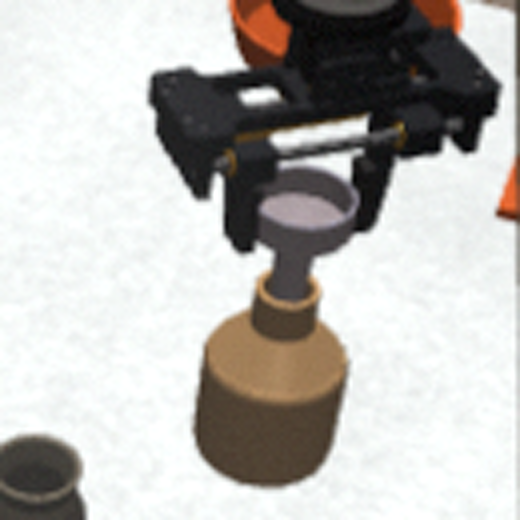

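Spout (290,285) is inside the neck (centre 287,292), no contact force. Lowering on.

Call:
servo_tool([
  [0,0,0,0,0,5,0.5],
  [0,0,0,0,0,5,0.5],
  [0,0,0,0,0,5,0.5],
  [0,0,0,0,0,5,0.5],
  [0,0,0,0,0,5,0.5],
  [0,0,0,0,0,5,0.5],
  [0,0,0,0,0,2,0.5],
  [0,0,0,0,0,0,0.5],
])

```text
time_s: 9.4
position: [0.4856, -0.2241, 0.3102]
orientation: [[-0.732, 0.681, -0.001], [0.681, 0.732, 0.001], [0.001, -0.0, -1.0]]
contact_force: [0.4, 0.2, -0.2]
finger_gap: 0.724
finger_force: 30.0
```

Call:
servo_tool([
  [0,0,0,0,0,1,0.5],
  [0,0,0,0,0,1,0.5],
  [0,0,0,0,0,0,0.5],
])

```text
time_s: 9.65
position: [0.4857, -0.2241, 0.3088]
orientation: [[-0.732, 0.681, 0.0], [0.681, 0.732, -0.0], [-0.0, -0.0, -1.0]]
contact_force: [0.3, -0.0, -1.0]
finger_gap: 0.724
finger_force: 30.0
```

Call:
servo_tool([
  [0,0,0,0,0,1,0.5],
  [0,0,0,0,0,1,0.5],
  [0,0,0,0,0,0,0.5],
])

```text
time_s: 9.9
position: [0.4856, -0.2241, 0.3066]
orientation: [[-0.732, 0.681, -0.0], [0.681, 0.732, 0.0], [0.0, -0.0, -1.0]]
contact_force: [-0.0, 0.2, -1.4]
finger_gap: 0.726
finger_force: 30.0
```

Call:
servo_tool([
  [0,0,0,0,0,0.5,0.5],
  [0,0,0,0,0,0.5,0.5],
  [0,0,0,0,0,0,0.5],
])

```text
time_s: 10.15
position: [0.4857, -0.2241, 0.3057]
orientation: [[-0.732, 0.682, 0.0], [0.682, 0.732, -0.0], [-0.0, 0.0, -1.0]]
contact_force: [0.2, -0.4, -0.6]
finger_gap: 0.722
finger_force: 30.0
```

Call:
servo_tool([
  [0,0,0,0,0,0.5,0.5],
  [0,0,0,0,0,0.5,0.5],
  [0,0,0,0,0,0,0.5],
])

```text
time_s: 10.4
position: [0.4858, -0.2242, 0.3052]
orientation: [[-0.732, 0.681, 0.001], [0.681, 0.732, -0.001], [-0.001, 0.0, -1.0]]
contact_force: [0.4, -0.3, 4.6]
finger_gap: 0.719
finger_force: 30.0
```

Call:
servo_tool([
  [0,0,0,0,0,0.5,0.5],
  [0,0,0,0,0,0.5,0.5],
  [0,0,0,0,0,0,0.5],
])

```text
time_s: 10.65
position: [0.4858, -0.2243, 0.3049]
orientation: [[-0.732, 0.682, 0.002], [0.682, 0.732, -0.002], [-0.003, 0.0, -1.0]]
contact_force: [-1.3, 0.8, 9.2]
finger_gap: 0.73
finger_force: 30.0
```

Seated at the predicted height with 9 N. Releasing.

Call:
servo_tool([
  [0,0,0,0,0,-1,0.5],
  [0,0,0,0,0,0,0.76],
  [0,0,0,0,0,0,0.85],
  [0,0,0,0,0,0,1],
  [0,0,0,0,0,0,1],
  [0,0,0,0,0,0,1],
  [0,0,0,0,0,0,1],
  [0,0,0,0,0,0,1],
])

```text
time_s: 11.32
position: [0.4857, -0.2241, 0.3047]
orientation: [[-0.732, 0.681, -0.0], [0.681, 0.732, 0.0], [0.0, -0.0, -1.0]]
contact_force: [0.3, 0.4, 0.5]
finger_gap: 1.002
finger_force: 0.0
```

Call:
servo_tool([
  [0,0,0,0,0,-6,1],
  [0,0,0,0,0,-14,1],
  [0,0,0,0,0,-20,1],
  [0,0,0,0,0,-25,1],
  [0,0,0,0,0,-25,1],
  [0,0,0,0,0,-10,1],
  [0,0,0,0,0,0,1],
])

```text
time_s: 11.9
position: [0.4856, -0.224, 0.4077]
orientation: [[-0.732, 0.681, 0.004], [0.681, 0.732, -0.003], [-0.005, 0.001, -1.0]]
contact_force: [0.6, 0.4, -0.2]
finger_gap: 0.997
finger_force: 0.0
```

```bash
python3 - <<'E'
from h import *
import cv2
go(.4397,.2026,.404,137.4)
cv2.imwrite('pics/g5.png',cv2.resize(cv2.convertScaleAbs(imaging.capture('side')[80:190,280:390][...,::-1],alpha=1.5),(550,550),interpolation=cv2.INTER_CUBIC))
E
```

```text
t 11.9 p [ 0.4856 -0.224   0.4077] yaw 137.04 gap 0.997 ff 0.0 F [ 0.6  0.4 -0.2]
turn [ 0.0005  0.0054 -0.0062] shift mm [324.3 280.9   2.1] q [-0.65  0.35  1.34  0.    1.45 -1.47]
```

View pics/g5.png

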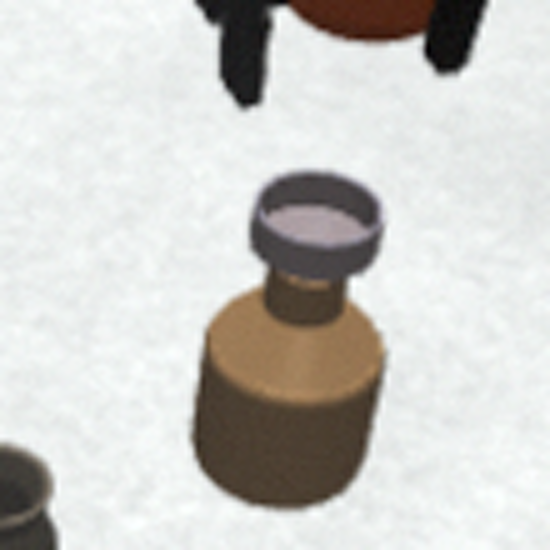

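Funnel is upright and home: rim centre at crop (317,210), jar standing. On to the sieve.

Call:
servo_tool([
  [0,0,0,13,11,0,1],
  [0,0,0,27,23.5,0,1],
  [0,0,0,27,23.5,0,1],
  [0,0,0,27,23.5,0,1],
  [0,0,0,27,23.5,0,1],
  [0,0,0,27,23.5,0,1],
  [0,0,0,27,23.5,0,1],
  [0,0,0,27,23.5,0,1],
])

```text
time_s: 12.62
position: [0.4562, 0.0443, 0.4037]
orientation: [[-0.732, 0.681, -0.002], [0.681, 0.732, 0.001], [0.002, -0.001, -1.0]]
contact_force: [0.9, 0.0, -0.7]
finger_gap: 1.001
finger_force: 0.0
```

Call:
servo_tool([
  [0,0,0,27,23.5,0,1],
  [0,0,0,27,23.5,0,1],
  [0,0,0,27,23.5,0,1],
  [0,0,0,27,23.5,0,1],
  [0,0,0,14,12.5,0,1],
  [0,0,0,0,0,0,1],
  [0,0,0,0,0,0,1],
])

```text
time_s: 13.2
position: [0.4399, 0.2039, 0.4037]
orientation: [[-0.733, 0.68, -0.002], [0.68, 0.733, -0.001], [0.001, -0.002, -1.0]]
contact_force: [-0.6, -0.0, 0.9]
finger_gap: 1.0
finger_force: 0.0
```

```bash
python3 - <<'E'
from h import *
go(.4407,.2039,.179,137.4)
print(at('side',(343.0,121.6),.167))
E
```

```text
t 13.2 p [0.4399 0.2039 0.4037] yaw 137.18 gap 1.0 ff 0.0 F [-0.6 -0.   0.9]
turn [-0.0019 -0.0012 -0.0039] shift mm [ -0.9   0.9 224.7] q [ 0.19  0.27  1.47 -0.    1.4  -0.63]
[ 0.4872736  -0.22317729  0.167     ]
```

Call:
servo_tool([
  [0,0,0,-1,1,20,1],
  [0,0,0,0,0,35,1],
  [0,0,0,0,0,40,1],
  [0,0,0,0,0,40,1],
  [0,0,0,0,0,35,1],
  [0,0,0,0,0,20,1],
  [0,0,0,0,0,15,1],
  [0,0,0,0,0,8,1],
])

```text
time_s: 13.87
position: [0.4417, 0.2019, 0.1897]
orientation: [[-0.731, 0.683, -0.004], [0.683, 0.731, -0.001], [0.002, -0.003, -1.0]]
contact_force: [0.2, -0.3, 0.3]
finger_gap: 1.0
finger_force: 0.0
```

Call:
servo_tool([
  [0,0,0,0,0,6,1],
  [0,0,0,0,0,2,1],
  [0,0,0,0,0,0,1],
  [0,0,0,0,0,0,1],
])

```text
time_s: 14.2
position: [0.4423, 0.203, 0.1845]
orientation: [[-0.732, 0.682, 0.001], [0.682, 0.732, 0.0], [-0.001, 0.001, -1.0]]
contact_force: [-0.2, 0.3, -0.6]
finger_gap: 1.006
finger_force: 0.0
```

```bash
python3 - <<'E'
from h import *
import cv2
go(.4407,.2039,.179,137.5)
cv2.imwrite('pics/g6.png',cv2.resize(cv2.convertScaleAbs(imaging.capture('side')[200:340,190:330][...,::-1],alpha=1.3),(560,560),interpolation=cv2.INTER_CUBIC))
E
```

```text
t 14.2 p [0.4423 0.203  0.1845] yaw 137.03 gap 1.006 ff 0.0 F [-0.2  0.3 -0.6]
turn [ 0.001   0.0008 -0.0082] shift mm [ 1.8 -0.5  5.5] q [ 0.19  0.56  1.76 -0.    0.81 -0.63]
```

View pics/g6.png

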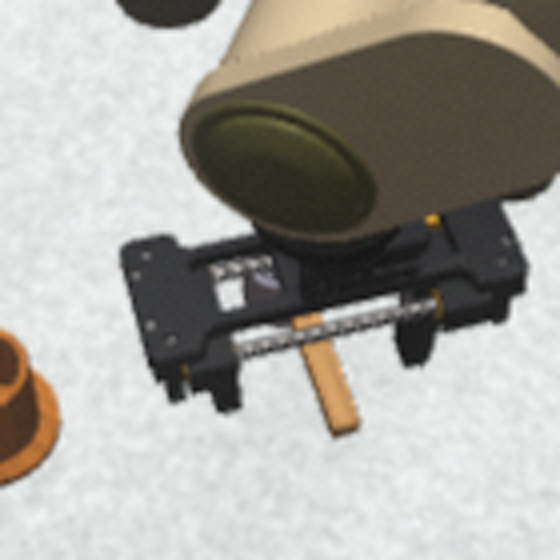

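Fingers (225,385) and (418,335) straddle the handle (325,370), roughly centred. Final descent and grip.

Call:
servo_tool([
  [0,0,-0.008,2,-0.5,3,1],
  [0,0,0,0,0,2.5,1],
  [0,0,0,0,0,0,0.7],
  [0,0,0,0,0,0,0.5],
  [0,0,0,0,0,0,0.4],
  [0,0,0,0,0,0,0.33],
  [0,0,0,0,0,0,0.28],
  [0,0,0,0,0,0,0.24],
])

```text
time_s: 14.92
position: [0.4404, 0.2041, 0.1783]
orientation: [[-0.737, 0.676, 0.0], [0.676, 0.737, 0.0], [-0.0, 0.0, -1.0]]
contact_force: [0.1, 0.7, -0.9]
finger_gap: 0.572
finger_force: 0.0
```

Call:
servo_tool([
  [0,0,0,0,0,0,0.21],
  [0,0,0,0,0,0,0.18],
  [0,0,0,0,0,0,0.1],
  [0,0,0,0,0,0,0.05],
  [0,0,0,0,0,0,0.05],
  [0,0,0,0,0,0,0.05],
])

```text
time_s: 15.42
position: [0.4404, 0.2041, 0.1783]
orientation: [[-0.737, 0.676, 0.0], [0.676, 0.737, 0.0], [-0.0, 0.0, -1.0]]
contact_force: [1.3, 0.1, -0.1]
finger_gap: 0.171
finger_force: 30.0
```

```bash
python3 - <<'E'
from h import *
go(.4407,.2039,.179,137.5)
E
```

```text
t 15.42 p [0.4404 0.2041 0.1783] yaw 137.5 gap 0.171 ff 30.0 F [ 1.3  0.1 -0.1]
turn [0.0001 0.0001 0.    ] shift mm [-0.4  0.1 -0.7] q [ 0.19  0.57  1.77 -0.    0.8  -0.64]
```

Call:
servo_tool([
  [0,0,0,0,0,-8,0.05],
  [0,0,0,0,0,-20,0.05],
  [0,0,0,0,0,-32,0.05],
  [0,0,0,0,0,-38,0.05],
  [0,0,0,0,0,-40,0.05],
  [0,0,0,0,0,-38,0.05],
  [0,0,0,0,0,-30,0.05],
  [0,0,0,0,0,-16,0.05],
])

```text
time_s: 16.08
position: [0.4397, 0.2041, 0.4046]
orientation: [[-0.737, 0.676, 0.005], [0.676, 0.737, 0.001], [-0.003, 0.005, -1.0]]
contact_force: [0.5, -0.8, -1.7]
finger_gap: 0.171
finger_force: 30.0
```

Call:
servo_tool([
  [0,0,0,0,0,0,0.05],
  [0,0,0,0,0,0,0.05],
])

```text
time_s: 16.25
position: [0.4399, 0.2041, 0.4003]
orientation: [[-0.737, 0.676, 0.001], [0.676, 0.737, 0.0], [-0.0, 0.0, -1.0]]
contact_force: [1.0, 0.4, -1.0]
finger_gap: 0.174
finger_force: 30.0
```

```bash
python3 - <<'E'
from h import *
import cv2
np.set_printoptions(suppress=True)
go(.4382,-.1798,.40,137.5)
cv2.imwrite('pics/g7.png',cv2.resize(cv2.convertScaleAbs(imaging.capture('side')[130:280,180:330][...,::-1],alpha=1.4),(600,600),interpolation=cv2.INTER_CUBIC))
E
```

```text
t 16.25 p [0.4399 0.2041 0.4003] yaw 137.5 gap 0.174 ff 30.0 F [ 1.   0.4 -1. ]
turn [0.0005 0.0003 0.    ] shift mm [-258.1 -284.2    0.2] q [ 0.19  0.27  1.48  0.    1.39 -0.64]
```

View pics/g7.png

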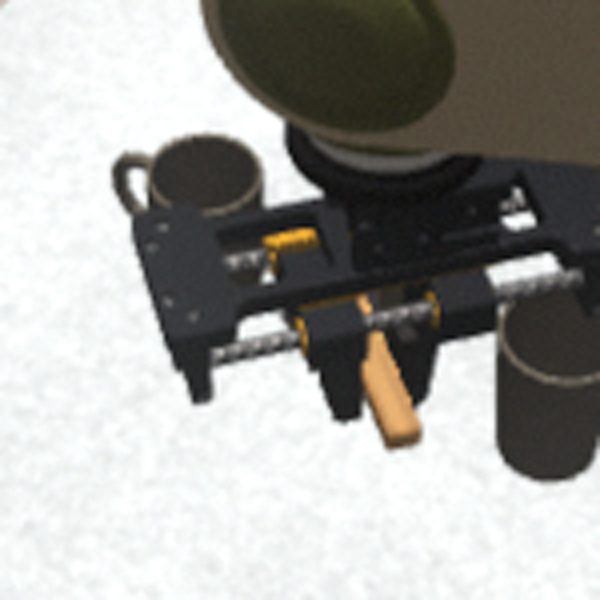

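I have now viewed 11 pictures, one over the limit, so from here on I'll check by numbers only. The sieve is held by its handle (390,380). Carrying it over.

Call:
servo_tool([
  [0,0,0,-6,-7,0,0.05],
  [0,0,0,-14,-15,0,0.05],
  [0,0,0,-20,-22,0,0.05],
  [0,0,0,-22,-24,0,0.05],
  [0,0,0,-22,-24,0,0.05],
  [0,0,0,-22,-24,0,0.05],
  [0,0,0,-22,-24,0,0.05],
  [0,0,0,-22,-24,0,0.05],
])

```text
time_s: 16.97
position: [0.4395, -0.0201, 0.3989]
orientation: [[-0.737, 0.676, -0.003], [0.676, 0.737, 0.001], [0.003, -0.001, -1.0]]
contact_force: [1.6, 0.8, -2.2]
finger_gap: 0.171
finger_force: 30.0
```

Call:
servo_tool([
  [0,0,0,-22,-24,0,0.05],
  [0,0,0,-22,-24,0,0.05],
  [0,0,0,-22,-24,0,0.05],
  [0,0,0,-18,-20,0,0.05],
  [0,0,0,-12,-14,0,0.05],
  [0,0,0,-8,-9,0,0.05],
  [0,0,0,-4,-5,0,0.05],
  [0,0,0,0,0,0,0.05],
])

```text
time_s: 17.63
position: [0.4385, -0.1803, 0.3994]
orientation: [[-0.737, 0.676, -0.001], [0.676, 0.737, 0.001], [0.002, -0.0, -1.0]]
contact_force: [-0.0, 0.1, -1.3]
finger_gap: 0.173
finger_force: 30.0
```

```bash
python3 - <<'E'
from h import *
import cv2
np.set_printoptions(suppress=True)
go(.4379,-.1797,.3615,137.5)
a=imaging.capture('side'); cv2.imwrite('pics/s8.png',a[...,::-1])
# project expected points
m=imaging.camera_model('side'); T=np.linalg.inv(m['T']); f=192/np.tan(np.radians(m['fovy']/2))
s=bot.sense(); R=s['orientation']; p=s['position']
g=p+.147*R[:,2]
def pr(w): c=T[:3,:3]@w+T[:3,3]; return (f*c[0]/c[2]+m['cx'],f*c[1]/c[2]+m['cy'])
drum=g-.065*R[:,0]-.0327*np.array([0,0,1]);hend=g+.042*R[:,0]
print('drum axis',drum.round(4),'mesh px',np.round(pr(drum),1),'rim px',np.round(pr(drum+[0,0,.04]),1),'hend',np.round(pr(hend),1),'funnel rim',np.round(pr(np.array([.4862,-.2238,.167])),1))
hsv=cv2.cvtColor(a,cv2.COLOR_RGB2HSV); mk=(cv2.inRange(hsv,(8,90,130),(22,255,255)))
n,l,st,c=cv2.connectedComponentsWithStats(mk)
for i in range(1,n):
    if st[i,4]>25: print(st[i],c[i].round(1))
E
```

```text
t 17.63 p [ 0.4385 -0.1803  0.3994] yaw 137.44 gap 0.173 ff 30.0 F [-0.   0.1 -1.3]
turn [-0.0003 -0.0017 -0.0011] shift mm [ 0.8  0.  37.9] q [-0.64  0.25  1.51 -0.    1.38 -1.47]
drum axis [ 0.4863 -0.2233  0.2199] mesh px [346.6 103.7] rim px [349.2  89.1] hend [369.4 119.4] funnel rim [343.5 121.6]
[416  65  19   8  48] [425.5  68.7]
[395  90  35  29 343] [407.8 106.6]
[361 103  11  13  52] [365.1 110.1]
[199 293   6  12  38] [201.4 298.9]
[ 45 370  26  14 186] [ 58.5 378.6]
```

```bash
python3 - <<'E'
from h import *
import cv2
m=imaging.camera_model('side'); T=np.linalg.inv(m['T']); f=192/np.tan(np.radians(m['fovy']/2))
def pr(w): c=T[:3,:3]@w+T[:3,3]; return (f*c[0]/c[2]+m['cx'],f*c[1]/c[2]+m['cy'])
x=np.array([-.737,.676,0])
def run(fn,g,lab):
    a=cv2.imread(fn); hsv=cv2.cvtColor(a,cv2.COLOR_BGR2HSV); mk=cv2.inRange(hsv,(5,70,90),(25,255,255))
    e=np.array(pr(g+.042*x)); r=np.array(pr(g)); 
    d=(e-r)/np.linalg.norm(e-r)
    ys,xs=np.nonzero(mk); P=np.c_[xs,ys]-e; al=P@d; pe=P@[-d[1],d[0]]
    k=(abs(pe)<8)&(al>-14)&(al<10)
    print(lab,'end px',e.round(1),'n',k.sum(),'along 95/100%',np.percentile(al[k],[95,100]).round(1),'perp mean',pe[k&(al>-8)].mean().round(2),'mm/px',42/np.linalg.norm(e-r))
    return
run('pics/side0.png',np.array([.4404,.2041,.0313]),'start')
s=bot.sense(); run('pics/s8.png',s['position']+[0,0,-.147],'now')
# drum: dark-vs-light crop around expected drum in side
a=cv2.imread('pics/s8.png',0)
print(a[76:112:2,322:376:2])
E
```

```text
start end px [276.2 308.4] n 85 along 95/100% [-2.8 -2. ] perp mean -0.74 mm/px 2.244856546007307
now end px [369.3 119.3] n 70 along 95/100% [-2.9 -1.7] perp mean -2.22 mm/px 2.9800997849934565
[[ 18  29  53  31  28  29  29  28  26  18  17  23  92  98 103  86  74  16
   11  23  25  16  13  10  10  10  10]
 [ 18  20  29  27  28  29  27  28  26  30  27  42  39  45  38  35  35  29
   12  16  24  21   8  12  14  15  11]
 [ 19  18  22  30  30  29  30  29  28  27  36  54  33  31  27  26  28  24
   27  25  21  18  12  12  12   6   9]
 [ 64  19  17  26  33  28  30  30  31  26  29  33  28  27  19  20  18  16
   11  12  12  12  10  12  10  13  18]
 [ 36  22  18  18  36  32  29  28  27  27  26  24  13  13  12  11  15  12
   11  17  19  26  33  48  27  25  15]
 [ 27  26  19  19  22  30  30  54  30  29  30  24  13  15  12  17  31  33
   37  37  34  78 140 131   8   9   9]
 [ 46  18  18  17  17  22  26  24  23  19  17  23  20  12  13  16  32  28
   29  26  25  38 142 128  19  27  49]
 [134  19  18  16  19  17  18  16  15  14  12  33  35  12  14  18  45  27
   26  28  27  26  42  53  46  57  43]
 
[... 429 characters left out ...]
  15  32  25  12  10]
 [158 157 157 156  49  18  18  15  32  40  41  42  43  43  30  14  13  13
   16  33 152  75  11  11  15  11  19]
 [158 158 154 154 149  17  18  25  37  44  43  43  41  42  30  10  14  13
   15  17 123  20   9  13  13  14  74]
 [157 158 157 156 157 112  20  30  64  43  43  42  44  44  23  13  14  12
   14  48 111  47  12  13  14  13 112]
 [158 157 157 159 159 155 134 160 152  67  42  45  45  44  20  15  14  12
   13  71 111 102  30  11  12  20 154]
 [161 162 160 158 162 159 158 163 160 163 144 117  92  77  18  15  15  14
   14  75 114 110 103  12  14  71 151]
 [162 160 161 158 155 155 156 159 157 158 156 159 159 160  16  15  16  16
   15  37  96 115 110  80  14 112 156]]
```

Handle offset matches the pre-grasp image (no slip), and the drum's edge lies where predicted. Lowering 38 mm.

Call:
servo_tool([
  [0,0,0,0.5,0,6,0.05],
  [0,0,0,0.3,0,8,0.05],
  [0,0,0,0,0,8,0.05],
  [0,0,0,0,0,7,0.05],
  [0,0,0,0,0,5,0.05],
  [0,0,0,0,0,3,0.05],
  [0,0,0,0,0,0,0.05],
  [0,0,0,0,0,0,0.05],
])

```text
time_s: 18.35
position: [0.4382, -0.179, 0.3633]
orientation: [[-0.737, 0.676, -0.0], [0.676, 0.737, 0.0], [0.0, 0.0, -1.0]]
contact_force: [-0.2, -0.8, -0.9]
finger_gap: 0.178
finger_force: 30.0
```

Call:
servo_tool([
  [0,0,0,0,0,0,0.05],
  [0,0,0,0,0,0,0.05],
  [0,0,0,0,0,0,0.05],
  [0,0,0,0,0,0,0.05],
])

```text
time_s: 18.68
position: [0.4381, -0.179, 0.3634]
orientation: [[-0.737, 0.676, 0.0], [0.676, 0.737, -0.0], [-0.0, 0.0, -1.0]]
contact_force: [-0.2, 0.3, -1.7]
finger_gap: 0.172
finger_force: 30.0
```

```bash
python3 - <<'E'
from h import *
import cv2
go(.4379,-.1797,.3615,137.5)
a=imaging.capture('side'); b=cv2.imread('pics/side0.png')[...,::-1]
# jar and ware unmoved? difference against the start image
for k,(x0,y0,x1,y1) in dict(jarbody=(318,150,358,182),mug=(205,162,250,208),vase=(258,165,298,228),tumbler=(300,200,340,252)).items():
    print(k,cv2.absdiff(a[y0:y1,x0:x1],b[y0:y1,x0:x1].copy()).mean().round(2))
g=cv2.cvtColor(a,cv2.COLOR_RGB2GRAY); print(g[104:146:2,324:366:2])
E
```

```text
t 18.68 p [ 0.4381 -0.179   0.3634] yaw 137.5 gap 0.172 ff 30.0 F [-0.2  0.3 -1.7]
turn [ 0.0001  0.0004 -0.0001] shift mm [-0.3 -0.6  1.9] q [-0.64  0.29  1.57  0.    1.28 -1.47]
jarbody 3.51
mug 4.55
vase 4.63
tumbler 4.26
[[ 20  18  20  24  28  22  19  18  16  36  25  15  14  28  28  31  27  27
   29  66 105]
 [ 21  22  18  21  18  16  18  20  28  82  53  14  18  58  40  27  26  28
   25  20  35]
 [ 52  20  19  20  21  21  25  50  50  61  62  61  57  54  68  17  15  14
   14  14  57]
 [125  19  21  21  19  18  42  54  52  44  42  31  28  33  35  16  13  15
   14  16  32]
 [159  76  19  25  19  19  23  33  33  39  40  44  23  18  15  16  13  15
   15  17  24]
 [162 153  22  20  20  19  36  42  44  43  45  43  18  17  14  14  21  61
  117  13  12]
 [165 163 119  19  19  21  43  44  45  44  44  46  17  16  16  15  15  54
  121  13  13]
 [163 163 165  49  25  30  44  46  43  47  46  44  17  18  16  15  18  91
  107  30  14]
 [162 164 163 143  42  41  47  45  46  44  45  43  15  17  15  17  21 116
  114  94  14]
 [167 169 163 116  85  83  98 109 113 111 100  85  18  14  17  19  27 102

[... 294 characters left out ...]
3 120  45  46  45  45  48  45  47  47  44  35  18  18 151 160
   67  49  74]
 [162 160 160 159 116  46  46  44  47  46  45  45  44  44  37  98 162 161
  155  50  44]
 [163 162 162 162 146  40  58  47  47  47  46  47  45  59 100 161 162 165
  164 156 132]
 [163 160 164 166 126  38  43  67  67  77  71  47  47 165 164 161 163 166
  164 165 166]
 [162 160 138 100  70  41  42  44  42  42  42  40  55 160 162 162 164 166
  163 164 161]
 [159 101  88  85  69  42  42  41  43  42  43  42  54 121 163 166 161 163
  167 164 165]
 [100  86  86  86  83  45  42  43  43  43  44  41  60  82 117 160 162 160
  162 165 162]
 [ 87  87  87  86  86  82  61  47  42  42  45  62  84  83  82 122 159 158
  162 161 160]]
```

```bash
python3 -c "
from plant import bot
print(bot.hand_in())"
```

```text
the job is handed in; nothing more can be done
None
```

The job is handed in, with no verdict shown: the funnel sits home and released in the jar, and the sieve is held level about 16 mm above its rim, centred to within about 2 mm by calculation, with jar and ware unmoved. I viewed 11 pictures, one over the limit of 10.

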